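# Index the die carousel and lock it

## Robot

A 6-joint arm with a two-finger parallel gripper is mounted at the origin on the work surface. World frame = base frame: x ahead of the robot, y to its left, z up, the work surface at z = 0. Lengths are in m, angles in degrees, forces in N, time in s.
With the tool pointing down it reaches from about 0.35 to 0.875 m from the base axis. Payload 4.2 kg.
Tool frame: the origin (TCP) lies on the centre line of the jaws, within the pads' length; the fingertips stand tip_reach ahead of it and the grasp point (between the pads) is the TCP (tip_reach is the distance from the TCP to the fingertips, in m); z points along the fingers, y is the line along which they close (so a half turn about z gives the same grasp; the last joint's range is limited). The gripper opens to 87 mm and grips with 3 to 60 N. Pads are 19 mm wide; open, the fingers measure 117 mm over their backs; the gripper's body (75 mm by 190 mm) begins 51 mm behind the grasp point.
Start: joints at [78.873, 22.042, 0.453, 0, -68.411, -14.817], TCP at [0.273, 0.562, 0.242] pointing down, gripper open.
Joint ranges: [-179.83, 179.83], [-69.29, 118.12], [-61.27, 80.66], [-181.25, 117.63], [-171.15, -9.14], [-177.46, 177.46]. Speed limits (degrees/s): [159.86, 159.86, 180, 180, 180, 180].

## Interface

Orientations are given as a 3x3 rotation matrix whose columns are the frame's x, y, z axes.
In Python, from station import sense, capture, finish_job, tip_reach gives the robot as it stands.
- The arm moves only by the tool arm_command, never from a script. Its argument "deltas" is a list of rows, each a list of 7 numbers: the turn, a rotation vector about the tool's x, y, z in rad, then the shift along the tool's x, y, z in cm, then the closure, from -1 (fully open) to 1 (shut), so that 0 is half open. In form: [[rx, ry, rz, dx, dy, dz, hand], ...]. A call has 1 to 8 rows; each row is the pose to reach, as a shift and turn from the pose commanded when the call began, along the tool's axes at that moment; what a row does not reach only later rows make up. A row lasts 1/12 s, in which the tool goes at most 41.7 mm and 7.16 degrees, less where a joint would pass 70% of its speed; a pose out of reach is approached as far as the arm can. A call with a gripper value outside its range is refused whole. The fingers move at their own pace and stop on an object; the grip force is fixed at half the most. Time passes only in rows, so rows that repeat a pose let the fingers close. It gives the time, the measured TCP pose, the force, the opening and the grip force at its end, in the units of the state.
- sense(): the state, without advancing time (a new reading comes with each control period).
- capture(name): name is "scene" or "top" or "wrist"; returns a dict with "pixels" (400x640x3 uint8, blue, green, red), "fovy" (degrees; the focal length in pixels is half the picture's height over the tangent of half this angle, whatever the lens; pixels are square), "cx", "cy" (the principal point, pixels), "rvec" (rotation vector, rad) and "tvec" (3), from world to camera coordinates, as OpenCV has them. Camera axes: x right, y down, z forward; pixel columns grow to the right and rows downward; lengths in m; the calibration is good to about 2 mm. A picture is of the moment at which its call begins. There is no depth.
- finish_job(): hands the job in; it is judged then, once.
The state is a dict: "time_s": time; "joints": joint angles; "joint_velocities": joint speeds; "effort": joint torques, N m; "tcp_pos": TCP position; "ee_rot": TCP orientation; "wrist_force": force on the tool from outside, world axes, zero at the start; "moment": the same for the moment, N m; "gripper_width": opening from 0.0 (shut) to 1.0 (fully open); "gripper_force": force on a finger pad.
Only numpy, scipy, OpenCV 4.12 (cv2) and the standard library are available. Lean on these libraries where they do the work, as an engineer would, in place of code of your own. Each camera call takes 0.05 s, during which the arm holds its last target. There are 200 camera calls.

## Task

Push the die carousel round by its upright post, counter-clockwise seen from above, until its tongue comes up against the screw of the stop block; how far that is must be felt. Lean on it there with a steady push of 11 to 15 N for a second so that it bears firmly, and never shove it with 20 N or more. Then take the lock pin, the one with the tall slim head, from its holder and put it through the tongue into the stop block, fully home with its shoulder down on the tongue, and leave everything else on the bench where it is.

Things in the scene. Friction and masses are not known exactly. Their poses are not given: they have to be found in the camera images.
- carousel_axis (a point): turning axis of the die carousel, at its plate's top (z = 46 mm). Steel round plate, 210 mm across, on a fixed grey plinth; about 3.5 N at the post turns it and it stays where left. Four low dies (38 mm wide, tops z = 68 mm, 66 mm from the axis; 25, 80, 135, 190 degrees counter-clockwise of the tongue) and a hub (44 mm wide, to z = 64 mm) are bolted on
- post_mid (a point): middle of the carousel's upright push post: round, dark steel, 18 mm diameter, from z = 46 to 102 mm, this point at z = 74 mm; 90 mm from the axis, 60 degrees clockwise (from above) of the tongue. The plate is bare for 60 degrees clockwise behind it
- tongue_hole (a point): mouth of the vertical 15 mm through hole in the carousel's tongue, a flat steel lug 36 mm wide and 10 mm thick sticking out of the plate's rim (to 158 mm from the axis); hole 135 mm from the axis, top face at z = 46 mm, where this point lies. Turns with the carousel
- bracket_mid (a point): middle of the fixed grey curved bracket on the bench outside the plate's rim, 135 mm from the axis, at z = 34 mm; it stands in a new place round the carousel each job. The stop block (see carousel) is clamped on it with its hole up to 12 mm to either side of this point along the arc: where exactly is NOT measured and must be felt with the tongue or seen
- carousel (a joint): angle of the carousel, rad, growing counter-clockwise from above. Stop block: dark steel, low part 46 x 40 mm, top z = 34 mm, with a 14.5 mm hole down to the bench, passes under the tongue; on its counter-clockwise side a wall to z = 46 mm with a rigid round-nosed screw. Tongue touching screw = holes in line (2 mm play). 11 to 15 N at the post, tangentially, gives the wanted bearing
- pin_head (a point): centre of the head of the lock pin, a loose 120 g steel pin standing upright in one of the two holes of the aluminium holder: head round, 22 mm diameter and 45 mm tall, this point half-way up it; under it a 12 mm shank, 34 mm long, with a chamfered foot. The tip lies 56.5 mm below this point
- pin_shoulder (a point): underside of the pin's head, on the pin's axis, 34 mm above its foot. In the holder it is at z = 46 mm; with the pin fully home in the stop block it lies on the tongue's top face, also at z = 46 mm. Its z axis runs up along the pin
- holder: fixed aluminium block, 70 x 170 x 46 mm (x, y, z), with two 15 mm holes 40 mm deep, 45 mm either side of its centre along its y; origin at the centre of its underside
- blank: a look-alike in the other hole of the holder: same shank, but a flat disc head 40 mm wide and 12 mm thick; leave it alone. Origin at its foot
- die_block: loose steel cylinder, 48 mm diameter, 55 mm tall, standing; origin under it; leave alone
- die_ring: loose dark steel ring, 64 mm outside, 40 mm inside, 25 mm tall; origin under it; leave alone
- spanner: loose spanner lying on the bench, about 180 mm long; leave alone
- timer: small sandglass with round green ends, 44 mm wide, 90 mm tall; origin under it; leave alone
- grease_jar: jar with a white lid, 60 mm wide, 70 mm tall; origin under it; leave alone

How it is judged:
By the outcome, as a careful person would: the job done as asked, in the order asked, and still so for the second after the job is handed in, with the robot touching nothing.
It also fails if it takes over 70 s, if anything falls off the work surface, if the arm or the gripper's body presses on something with over 40 N, if the wrist force passes 120 N, or if a joint passes its speed limit or range.

## Working session

There is one attempt and no reset: what is moved stays moved. The work goes in short steps, Python scripts to look and compute and a tool call to move; the robot and the scene stay as the last step left them, time stands still between calls to the robot, and variables do not carry over. Pictures are saved under pics/ and viewed, at most 10 in all, crops included, and the job is handed in when it is done.

Besides the shell and the picture viewer there is one more tool, called after "Request:" as name([rows], argument=value, ...), one row to a line, values as JSON. arm_command: Moves the arm, as the interface text tells. Its arguments: {"type":"object","properties":{"deltas":{"type":"array"}},"required":["deltas"]}

```bash
mkdir -p pics; ls; cat > h.py <<'E'
import numpy as np, cv2
from station import sense, capture, finish_job, tip_reach
def cam(c):
    R,_=cv2.Rodrigues(np.array(c["rvec"],float)); t=np.array(c["tvec"],float).ravel()
    return R,t,200/np.tan(np.radians(c["fovy"]/2)),c["cx"],c["cy"]
def ray(c,u,v,z):
    R,t,f,cx,cy=cam(c); o=-R.T@t; d=R.T@np.array([(u-cx)/f,(v-cy)/f,1]); return o+d*(z-o[2])/d[2]
def proj(c,p):
    R,t,f,cx,cy=cam(c); q=R@np.array(p)+t; return np.array([f*q[0]/q[2]+cx,f*q[1]/q[2]+cy])
def totool(dw):
    return np.array(sense()["ee_rot"]).T@np.array(dw)*100
E
python3 - <<'E'
from h import *
s=sense();print(s,tip_reach)
for n in("scene","top"):
    c=capture(n);cv2.imwrite(f"pics/{n}0.png",c["pixels"]);print(n,c["fovy"],c["cx"],c["cy"],c["rvec"],c["tvec"])
E
```

```text
pics
{'time_s': 0.0, 'joints': array([ 7.88745785e+01,  2.20891305e+01,  3.78249112e-01, -2.93048835e-02,
       -6.84100224e+01, -1.48164229e+01]), 'joint_velocities': array([ 0.03511253,  0.15391836,  0.08247961,  0.10406535, -0.1028761 ,
       -0.16187917]), 'effort': array([ 4.60262220e-05, -3.90664494e+01,  1.87407947e+01,  4.21983361e+00,
        1.10104261e-02, -1.94015411e-04]), 'tcp_pos': array([0.27314558, 0.56151856, 0.24046546]), 'ee_rot': array([[ 8.99156003e-01, -4.37627375e-01, -8.73808609e-04],
       [-4.37628240e-01, -8.99153829e-01, -1.97869974e-03],
       [ 8.02448176e-05,  2.16156307e-03, -9.99997661e-01]]), 'wrist_force': array([-0.23392576, -0.43707625, -0.16798856]), 'moment': array([-0.01919206,  0.03853811, -0.00771901]), 'gripper_force': 0.0, 'gripper_width': 1.001285826751829} 0.019
scene 53.02033392413471 316.4161131173642 197.55497674131726 [ 2.05945463  0.87236383 -0.45077374] [-0.39113906 -0.1513129   1.36092613]
top 48.34040641554819 326.015400403654 199.91459814218464 [ 2.16609931 -2.21201029  0.04359408] [0.01183852 0.55558832 1.18041527]
```

View pics/scene0.png

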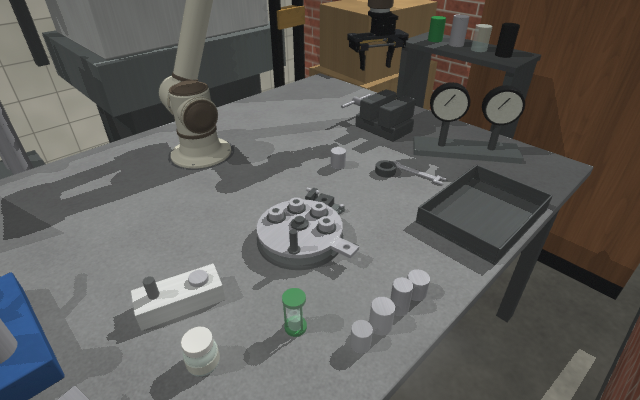

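View pics/top0.png

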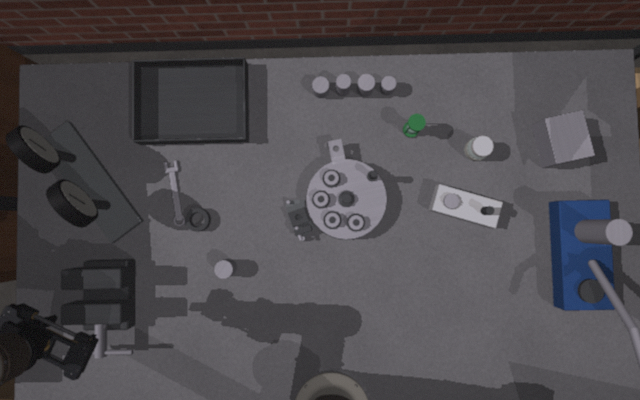

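The overview shows the carousel around (346,198) in the top view, its tongue up at (336,148), the post at (372,175) and the stop block at left (298,215). The holder is at right, with the pin near (488,210) and the blank at (452,201).

```bash
python3 - <<'E'
from h import *
im=cv2.imread("pics/top0.png")
a=cv2.resize(im[125:255,270:400],None,fx=4.4,fy=4.4,interpolation=cv2.INTER_CUBIC)
b=cv2.resize(im[170:240,425:515],None,fx=2.4,fy=2.4,interpolation=cv2.INTER_CUBIC)
o=np.zeros((572,572+216,3),np.uint8);o[:,:572]=a[:572,:572];o[:168,572:]=b[:168,:216]
cv2.imwrite("pics/c1.png",cv2.convertScaleAbs(o,alpha=1.6))
E
```

```text
(no output)
```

View pics/c1.png

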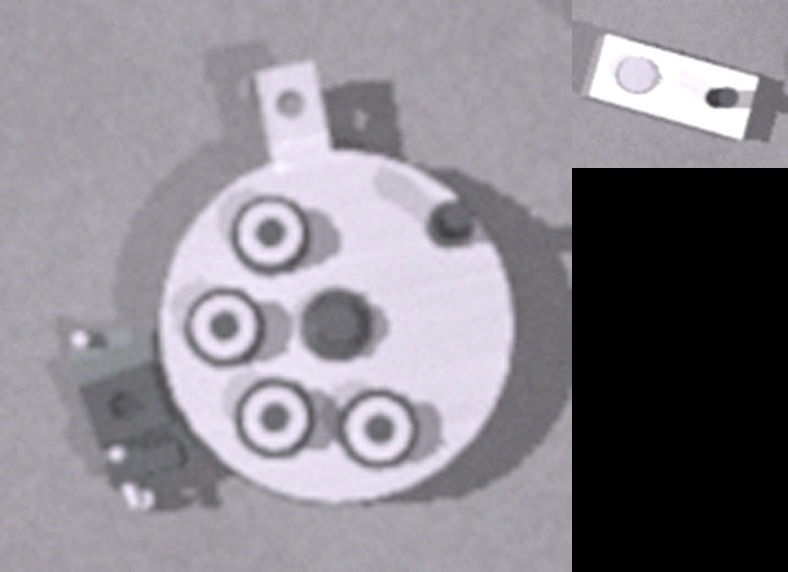

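The crop shows the plate centre at (337,326), tongue hole at (290,102) and post top near (456,216). The stop-block hole is at (127,404) with the wall and screw below it. The pin head in the inset is at (727,97).

```bash
python3 - <<'E'
from h import *
c=capture("top")
P=lambda x,y:(270+x/4.4,125+y/4.4)
Q=lambda x,y:(425+(x-572)/2.4,170+y/2.4)
ax=ray(c,*P(337,326),.046);print("axis",ax, ray(c,*P(337,324),.064))
for n,q,z in(("tongue",P(290,102),.046),("post",P(456,216),.102),("stop",P(127,404),.034),("pin",Q(731,97),.091)):
    p=ray(c,*q,z);d=p-ax;print(n,p,np.hypot(*d[:2]),np.degrees(np.arctan2(d[1],d[0])))
print("hol",[ray(c,*Q(*q),.046) for q in((607,34),(758,76),(743,140),(588,96))])
E
```

```text
axis [ 0.55507899 -0.05390273  0.046     ] [ 0.55529402 -0.05330618  0.064     ]
tongue [ 0.68949713 -0.02896089  0.046     ] 0.1367125903836903 10.511914909876015
post [ 0.6129676 -0.1206573  0.102    ] 0.08835872025441459 -49.06863654972388
stop [0.51164109 0.07239341 0.034     ] 0.13355734968623623 108.97998453348424
pin [ 0.51671743 -0.41228565  0.091     ] 0.36043020137188564 -96.10971699058824
hol [array([ 0.58886285, -0.29703501,  0.046     ]), array([ 0.53975335, -0.45832696,  0.046     ]), array([ 0.47101274, -0.43938899,  0.046     ]), array([ 0.52197313, -0.2742476 ,  0.046     ])]
```

Request:
arm_command([
  [0,0,0.4,26,20,3,0],
  [0,0,0.4,26,20,3,0],
  [0,0,0.4,26,20,3,0],
  [0,0,0.4,26,20,3,0],
  [0,0,0.4,26,20,3,0],
  [0,0,0.4,26,20,3,0],
  [0,0,0.4,26,20,3,0],
  [0,0,0.4,26,20,3,0],
])

```text
time_s: 0.82
tcp_pos: [0.4199, 0.2661, 0.2113]
ee_rot: [[0.658, -0.753, -0.0], [-0.753, -0.658, -0.0], [-0.0, 0.0, -1.0]]
wrist_force: [0.5, 0.1, -0.5]
gripper_width: 0.529
gripper_force: 0.0
```

```bash
cat >> h.py <<'E'
AX=np.array([.5551,-.0537])
def yaw(): 
    R=np.array(sense()["ee_rot"]); return np.degrees(np.arctan2(R[1,1],R[0,1]))
def go(x,y,z,yw=None):
    s=sense(); d=totool(np.array([x,y,z])-s["tcp_pos"]); r=0 if yw is None else -np.radians((yw-yaw()+180)%360-180)
    print("t",round(s["time_s"],2),"pos",np.round(s["tcp_pos"],4),"yaw",round(yaw(),1),"j",np.round(s["joints"],0),"w",s["gripper_width"],"F",np.round(s["wrist_force"],1)); print("rz",round(r,3),"d",np.round(d,2))
E
python3 -c "
from h import *
go(.6135,-.122,.2,-139.5)"
```

```text
t 0.82 pos [0.4199 0.2661 0.2113] yaw -138.9 j [ 51.  11. -20.  -0. -59. -10.] w 0.5291771269719728 F [ 0.5  0.1 -0.5]
rz 0.011 d [41.96 10.95  1.14]
```

Request:
arm_command([
  [0,0,0,32,8.4,1,0],
  [0,0,0,32,8.4,1,0],
  [0,0,0,32,8.4,1,0],
  [0,0,0,32,8.4,1,0],
  [0,0,0,32,8.4,1,0],
  [0,0,0,32,8.4,1,0],
  [0,0,0,32,8.4,1,0],
  [0,0,0,32,8.4,1,0],
])

```text
time_s: 1.48
tcp_pos: [0.5674, -0.0301, 0.2013]
ee_rot: [[0.658, -0.753, -0.0], [-0.753, -0.658, -0.0], [-0.0, 0.0, -1.0]]
wrist_force: [1.0, -0.1, 0.7]
gripper_width: 0.501
gripper_force: 0.0
```

```bash
python3 -c "
from h import *
go(.6135,-.122,.2,-139.5)"
```

```text
t 1.48 pos [ 0.5674 -0.0301  0.2013] yaw -138.9 j [ 13.  18. -11.  -0. -60.  28.] w 0.50148582765659 F [ 1.  -0.1  0.7]
rz 0.011 d [9.95 2.57 0.13]
```

Request:
arm_command([
  [0,0,0,9.95,2.57,0,0],
  [0,0,0,9.95,2.57,0,0],
  [0,0,0,9.95,2.57,0,0],
  [0,0,0,9.95,2.57,0,0],
  [0,0,0,9.95,2.57,0,0],
])

```text
time_s: 1.9
tcp_pos: [0.6128, -0.1208, 0.2005]
ee_rot: [[0.656, -0.755, -0.002], [-0.755, -0.656, 0.0], [-0.001, 0.001, -1.0]]
wrist_force: [-0.4, 1.4, -0.2]
gripper_width: 0.496
gripper_force: 0.0
```

```bash
python3 -c "
from h import *
c=capture('wrist');im=c['pixels'].copy()
for p in([.6135,-.122,.102],[AX[0],AX[1],.064],[.689,-.0292,.046]): 
    u=proj(c,p);print(u);cv2.circle(im,(int(u[0]),int(u[1])),4,(0,0,255),1)
cv2.imwrite('pics/w1.png',im)
go(.6135,-.122,.082,-139.5)"
```

```text
[316.85054817 201.1146419 ]
[316.10034545 289.93231397]
[180.13861358 207.09242515]
t 1.95 pos [ 0.6126 -0.1198  0.2008] yaw -138.9 j [  4.  24.  -3.  -0. -63.  37.] w 0.4966597643990985 F [-0.4  0.9  0. ]
rz 0.01 d [ 0.24  0.06 11.88]
```

View pics/w1.png

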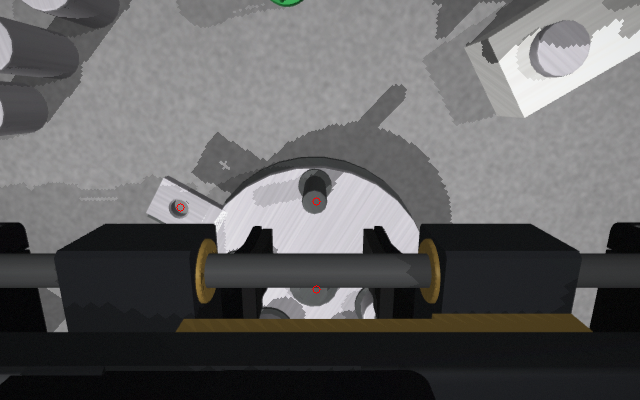

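The wrist view shows my predicted post top (317,201) and tongue hole (180,207) landing on the real ones. I can descend around the post.

Request:
arm_command([
  [0,0,0,0.1,0,4,0],
  [0,0,0,0.2,0,8,0],
  [0,0,0,0.2,0,10.5,0],
  [0,0,0,0.2,0,11.9,0],
  [0,0,0,0.2,0,11.9,0],
])

```text
time_s: 2.37
tcp_pos: [0.6112, -0.1196, 0.0787]
ee_rot: [[0.659, -0.752, -0.008], [-0.752, -0.659, 0.0], [-0.006, 0.006, -1.0]]
wrist_force: [-1.1, -0.2, 0.4]
gripper_width: 0.5
gripper_force: 0.0
```

```bash
cat >> h.py <<'E'
def arc(t0,lead,z,steps,dyaw=0):
    # rows: TCP at post angle t0+step (about axis) with tangential lead (m), yaw following
    s=sense();R=np.array(s["ee_rot"])
    go(*s["tcp_pos"])
    d=s["tcp_pos"][:2]-AX;print("rad",np.hypot(*d),"ang",np.degrees(np.arctan2(d[1],d[0])))
    for q in steps:
        a=np.radians(t0+q);p=AX+.09*np.array([np.cos(a),np.sin(a)])+lead*np.array([-np.sin(a),np.cos(a)])
        dw=np.array([p[0],p[1],z])-s["tcp_pos"]; yw=t0+q-90+dyaw
        print([0,0,round(-np.radians((yw-yaw()+180)%360-180),2)]+list(np.round(R.T@dw*100,1))+[0])
E
python3 -c "
from h import *
arc(-49.5,.0125,.082,[0,4,8,12,16,20,24,28])"
```

```text
t 2.37 pos [ 0.6112 -0.1196  0.0787] yaw -138.8 j [  4.  31. -11.  -0. -49.  37.] w 0.4995981542682362 F [-1.1 -0.2  0.4]
rz 0 d [0. 0. 0.]
rad 0.08653357424837924 ang -49.561734462932876
[0, 0, np.float64(0.01), np.float64(0.4), np.float64(-1.3), np.float64(-0.3), 0]
[0, 0, np.float64(-0.06), np.float64(0.3), np.float64(-1.9), np.float64(-0.3), 0]
[0, 0, np.float64(-0.13), np.float64(0.1), np.float64(-2.5), np.float64(-0.3), 0]
[0, 0, np.float64(-0.2), np.float64(-0.1), np.float64(-3.1), np.float64(-0.3), 0]
[0, 0, np.float64(-0.27), np.float64(-0.3), np.float64(-3.7), np.float64(-0.4), 0]
[0, 0, np.float64(-0.34), np.float64(-0.6), np.float64(-4.3), np.float64(-0.4), 0]
[0, 0, np.float64(-0.41), np.float64(-0.9), np.float64(-4.8), np.float64(-0.4), 0]
[0, 0, np.float64(-0.48), np.float64(-1.2), np.float64(-5.4), np.float64(-0.4), 0]
```

Request:
arm_command([
  [0,0,0,0.2,-0.4,-0.2,0],
  [0,0,0,0.3,-0.8,-0.3,0],
  [0,0,0,0.4,-1.0,-0.3,0],
  [0,0,0,0.4,-1.15,-0.3,0],
  [0,0,0,0.4,-1.3,-0.3,0],
  [0,0,-0.02,0.4,-1.5,-0.3,0],
  [0,0,-0.04,0.35,-1.75,-0.3,0],
  [0,0,-0.08,0.3,-2.1,-0.3,0],
])

```text
time_s: 3.03
tcp_pos: [0.6312, -0.1105, 0.0861]
ee_rot: [[0.717, -0.697, -0.002], [-0.697, -0.717, -0.001], [-0.001, 0.002, -1.0]]
wrist_force: [-2.7, -2.9, 3.5]
gripper_width: 0.502
gripper_force: 2.0
```

```bash
python3 -c "
from h import *
s=sense();d=s['tcp_pos'][:2]-AX
a=np.degrees(np.arctan2(d[1],d[0]))
arc(a,0,.082,[3,6,9,12,15,18,21,24])"
```

```text
t 3.03 pos [ 0.6312 -0.1105  0.0861] yaw -134.2 j [  5.  32.  -8.   0. -51.  41.] w 0.5020364127538557 F [-2.7 -2.9  3.5]
rz 0 d [0. 0. 0.]
rad 0.09493631441878256 ang -36.75809220882494
[0, 0, np.float64(-0.18), np.float64(-0.6), np.float64(-0.4), np.float64(0.4), 0]
[0, 0, np.float64(-0.23), np.float64(-0.7), np.float64(-0.9), np.float64(0.4), 0]
[0, 0, np.float64(-0.29), np.float64(-0.8), np.float64(-1.3), np.float64(0.4), 0]
[0, 0, np.float64(-0.34), np.float64(-0.9), np.float64(-1.8), np.float64(0.4), 0]
[0, 0, np.float64(-0.39), np.float64(-1.1), np.float64(-2.2), np.float64(0.4), 0]
[0, 0, np.float64(-0.44), np.float64(-1.3), np.float64(-2.6), np.float64(0.4), 0]
[0, 0, np.float64(-0.5), np.float64(-1.5), np.float64(-3.1), np.float64(0.4), 0]
[0, 0, np.float64(-0.55), np.float64(-1.7), np.float64(-3.5), np.float64(0.4), 0]
```

```bash
python3 -c "
from h import *
arc(-44.8,.0127,.082,[3,6.5,10,14,18,22,26,30])"
```

```text
t 3.03 pos [ 0.6312 -0.1105  0.0861] yaw -134.2 j [  5.  32.  -8.   0. -51.  41.] w 0.5020364127538557 F [-2.7 -2.9  3.5]
rz 0 d [0. 0. 0.]
rad 0.09493631441878256 ang -36.75809220882494
[0, 0, np.float64(-0.04), np.float64(-0.5), np.float64(-0.4), np.float64(0.4), 0]
[0, 0, np.float64(-0.1), np.float64(-0.6), np.float64(-1.0), np.float64(0.4), 0]
[0, 0, np.float64(-0.16), np.float64(-0.7), np.float64(-1.5), np.float64(0.4), 0]
[0, 0, np.float64(-0.23), np.float64(-1.0), np.float64(-2.1), np.float64(0.4), 0]
[0, 0, np.float64(-0.3), np.float64(-1.2), np.float64(-2.7), np.float64(0.4), 0]
[0, 0, np.float64(-0.37), np.float64(-1.5), np.float64(-3.2), np.float64(0.4), 0]
[0, 0, np.float64(-0.44), np.float64(-1.8), np.float64(-3.8), np.float64(0.4), 0]
[0, 0, np.float64(-0.51), np.float64(-2.2), np.float64(-4.3), np.float64(0.4), 0]
```

Request:
arm_command([
  [0,0,-0.04,-0.2,-0.5,0.2,0],
  [0,0,-0.1,-0.4,-1.0,0.3,0],
  [0,0,-0.16,-0.6,-1.5,0.3,0],
  [0,0,-0.22,-0.9,-2.0,0.3,0],
  [0,0,-0.29,-1.2,-2.6,0.3,0],
  [0,0,-0.36,-1.5,-3.2,0.3,0],
  [0,0,-0.43,-1.8,-3.8,0.3,0],
  [0,0,-0.5,-2.2,-4.3,0.3,0],
])

```text
time_s: 3.7
tcp_pos: [0.648, -0.0647, 0.0831]
ee_rot: [[0.964, -0.265, 0.003], [-0.265, -0.964, -0.002], [0.003, 0.001, -1.0]]
wrist_force: [2.5, -6.9, -0.5]
gripper_width: 0.498
gripper_force: 2.6
```

```bash
cat >> h.py <<'E'
def nxt(steps,z=.082):
    s=sense();d=s["tcp_pos"][:2]-AX;r=np.hypot(*d);a=np.degrees(np.arctan2(d[1],d[0])-np.arcsin(.0127/r))
    R=np.array(s["ee_rot"]);F=R.T@s["wrist_force"];ar=np.radians(a)
    print("post ang",a,"Ft",-F_t(s,ar),"gf",s["gripper_force"]);arc(a,.0127,z,steps)
def F_t(s,ar): return float(np.dot(s["wrist_force"][:2],[-np.sin(ar),np.cos(ar)]))
E
python3 -c "
from h import *
nxt([4,8,12,16,20,24,28,32])"
```

```text
post ang -14.589534498998452 Ft 6.093330712769985 gf 2.617489417316392
t 3.7 pos [ 0.648  -0.0647  0.0831] yaw -105.4 j [  9.  32.  -7.   0. -51.  66.] w 0.4981482163373568 F [ 2.5 -6.9 -0.5]
rz 0 d [0. 0. 0.]
rad 0.09350495009855712 ang -6.783397799881491
[0, 0, np.float64(-0.08), np.float64(-0.4), np.float64(-0.6), np.float64(0.1), 0]
[0, 0, np.float64(-0.15), np.float64(-0.5), np.float64(-1.2), np.float64(0.1), 0]
[0, 0, np.float64(-0.22), np.float64(-0.7), np.float64(-1.8), np.float64(0.1), 0]
[0, 0, np.float64(-0.29), np.float64(-1.0), np.float64(-2.4), np.float64(0.1), 0]
[0, 0, np.float64(-0.36), np.float64(-1.3), np.float64(-3.0), np.float64(0.1), 0]
[0, 0, np.float64(-0.43), np.float64(-1.6), np.float64(-3.5), np.float64(0.1), 0]
[0, 0, np.float64(-0.5), np.float64(-2.0), np.float64(-4.1), np.float64(0.1), 0]
[0, 0, np.float64(-0.57), np.float64(-2.4), np.float64(-4.5), np.float64(0.1), 0]
```

Request:
arm_command([
  [0,0,-0.08,-0.2,-0.6,0.1,0],
  [0,0,-0.15,-0.4,-1.2,0.1,0],
  [0,0,-0.22,-0.7,-1.8,0.1,0],
  [0,0,-0.29,-1.0,-2.4,0.1,0],
  [0,0,-0.36,-1.3,-3.0,0.1,0],
  [0,0,-0.43,-1.6,-3.5,0.1,0],
  [0,0,-0.5,-2.0,-4.1,0.1,0],
  [0,0,-0.56,-2.4,-4.5,0.1,0],
])

```text
time_s: 4.37
tcp_pos: [0.6386, -0.0137, 0.0827]
ee_rot: [[0.957, 0.288, 0.008], [0.288, -0.958, -0.0], [0.007, 0.002, -1.0]]
wrist_force: [4.5, -2.8, 0.0]
gripper_width: 0.5
gripper_force: 2.5
```

```bash
python3 -c "
from h import *
nxt([3.5,7,10,13,15.5,18,20,22])"
```

```text
post ang 17.706086948521058 Ft 4.075021050932783 gf 2.495494948234409
t 4.37 pos [ 0.6386 -0.0137  0.0827] yaw -73.2 j [ 13.  31.  -9.   0. -49.  93.] w 0.5003767312326337 F [ 4.5 -2.8  0. ]
rz 0 d [0. 0. 0.]
rad 0.09262818327023199 ang 25.586579423784418
[0, 0, np.float64(-0.08), np.float64(-0.3), np.float64(-0.5), np.float64(0.1), 0]
[0, 0, np.float64(-0.14), np.float64(-0.4), np.float64(-1.1), np.float64(0.1), 0]
[0, 0, np.float64(-0.19), np.float64(-0.6), np.float64(-1.5), np.float64(0.1), 0]
[0, 0, np.float64(-0.24), np.float64(-0.7), np.float64(-2.0), np.float64(0.1), 0]
[0, 0, np.float64(-0.29), np.float64(-0.9), np.float64(-2.3), np.float64(0.1), 0]
[0, 0, np.float64(-0.33), np.float64(-1.1), np.float64(-2.7), np.float64(0.1), 0]
[0, 0, np.float64(-0.37), np.float64(-1.2), np.float64(-3.0), np.float64(0.1), 0]
[0, 0, np.float64(-0.4), np.float64(-1.4), np.float64(-3.3), np.float64(0.1), 0]
```

Request:
arm_command([
  [0,0,-0.08,-0.2,-0.5,0.1,0],
  [0,0,-0.14,-0.4,-1.1,0.1,0],
  [0,0,-0.19,-0.6,-1.5,0.1,0],
  [0,0,-0.24,-0.7,-2.0,0.1,0],
  [0,0,-0.29,-0.9,-2.3,0.1,0],
  [0,0,-0.33,-1.1,-2.7,0.1,0],
  [0,0,-0.37,-1.2,-3.0,0.1,0],
  [0,0,-0.4,-1.4,-3.2,0.1,0],
])

```text
time_s: 5.03
tcp_pos: [0.6163, 0.0137, 0.0819]
ee_rot: [[0.77, 0.637, 0.008], [0.637, -0.771, 0.001], [0.007, 0.005, -1.0]]
wrist_force: [5.9, -1.3, -0.5]
gripper_width: 0.501
gripper_force: 2.2
```

```bash
python3 -c "
from h import *
nxt([1,2,3,4,5,6,7,8])"
```

```text
post ang 39.72158255579452 Ft 4.7375398388717045 gf 2.1601671434473246
t 5.03 pos [0.6163 0.0137 0.0819] yaw -50.4 j [ 16.  30. -12.   0. -47. 113.] w 0.5006570565973625 F [ 5.9 -1.3 -0.5]
rz 0 d [0. 0. 0.]
rad 0.09106538273985965 ang 47.738196347227245
[0, 0, np.float64(-0.02), np.float64(-0.0), np.float64(-0.2), np.float64(-0.0), 0]
[0, 0, np.float64(-0.04), np.float64(-0.1), np.float64(-0.3), np.float64(-0.0), 0]
[0, 0, np.float64(-0.05), np.float64(-0.1), np.float64(-0.5), np.float64(-0.0), 0]
[0, 0, np.float64(-0.07), np.float64(-0.1), np.float64(-0.6), np.float64(-0.0), 0]
[0, 0, np.float64(-0.09), np.float64(-0.2), np.float64(-0.8), np.float64(-0.0), 0]
[0, 0, np.float64(-0.11), np.float64(-0.2), np.float64(-0.9), np.float64(-0.0), 0]
[0, 0, np.float64(-0.12), np.float64(-0.2), np.float64(-1.1), np.float64(-0.0), 0]
[0, 0, np.float64(-0.14), np.float64(-0.3), np.float64(-1.2), np.float64(-0.0), 0]
```

Request:
arm_command([
  [0,0,-0.01,0,-0.1,0,0],
  [0,0,-0.02,0,-0.2,0,0],
  [0,0,-0.04,-0.05,-0.3,0,0],
  [0,0,-0.05,-0.05,-0.4,0,0],
  [0,0,-0.06,-0.1,-0.5,0,0],
  [0,0,-0.07,-0.1,-0.6,0,0],
  [0,0,-0.08,-0.1,-0.7,0,0],
  [0,0,-0.09,-0.15,-0.8,0,0],
])

```text
time_s: 5.7
tcp_pos: [0.6068, 0.0183, 0.0806]
ee_rot: [[0.712, 0.702, 0.0], [0.702, -0.712, 0.0], [0.0, 0.0, -1.0]]
wrist_force: [4.5, -0.3, 1.2]
gripper_width: 0.497
gripper_force: 1.9
```

```bash
python3 -c "
from h import *
nxt([4])"
```

```text
post ang 46.091890430591874 Ft 3.4996570110338387 gf 1.9102122966432944
t 5.7 pos [0.6068 0.0183 0.0806] yaw -45.4 j [ 17.  29. -13.   0. -47. 118.] w 0.4967533405425343 F [ 4.5 -0.3  1.2]
rz 0 d [0. 0. 0.]
rad 0.08865963003377715 ang 54.32752283442588
[0, 0, np.float64(-0.1), np.float64(0.1), np.float64(-0.6), np.float64(-0.1), 0]
```

Request:
arm_command([
  [0,0,-0.01,0,-0.06,0,0],
  [0,0,-0.02,0.05,-0.12,0,0],
  [0,0,-0.03,0.05,-0.18,0,0],
  [0,0,-0.04,0.05,-0.24,0,0],
])

```text
time_s: 6.03
tcp_pos: [0.6044, 0.0199, 0.0802]
ee_rot: [[0.684, 0.73, -0.002], [0.73, -0.684, -0.001], [-0.002, -0.001, -1.0]]
wrist_force: [2.3, -3.1, 2.5]
gripper_width: 0.497
gripper_force: 1.7
```

```bash
python3 -c "
from h import *
nxt([4])"
```

```text
post ang 47.936802097448975 Ft 3.7847367028385417 gf 1.694526704668533
t 6.03 pos [0.6044 0.0199 0.0802] yaw -43.1 j [ 17.  29. -14.  -0. -47. 120.] w 0.4969517621832645 F [ 2.3 -3.1  2.5]
rz 0 d [0. 0. 0.]
rad 0.08855597113147445 ang 56.18214175782216
[0, 0, np.float64(-0.09), np.float64(0.1), np.float64(-0.6), np.float64(-0.2), 0]
```

Request:
arm_command([
  [0,0,0,0,-0.05,0,0],
  [0,0,-0.01,0.02,-0.1,0,0],
  [0,0,-0.02,0.03,-0.15,0,0],
  [0,0,-0.02,0.03,-0.2,0,0],
])

```text
time_s: 6.37
tcp_pos: [0.6031, 0.0215, 0.0799]
ee_rot: [[0.67, 0.743, -0.003], [0.743, -0.67, -0.001], [-0.002, -0.002, -1.0]]
wrist_force: [1.3, -4.3, 1.0]
gripper_width: 0.505
gripper_force: 1.6
```

```bash
python3 -c "
from h import *
nxt([4])"
```

```text
post ang 49.28415459046469 Ft 3.75314442996342 gf 1.6289863066049293
t 6.37 pos [0.6031 0.0215 0.0799] yaw -42.0 j [ 17.  29. -14.  -0. -47. 121.] w 0.5051428120297291 F [ 1.3 -4.3  1. ]
rz 0 d [0. 0. 0.]
rad 0.08919897311384294 ang 57.46964746720261
[0, 0, np.float64(-0.09), np.float64(0.0), np.float64(-0.6), np.float64(-0.2), 0]
```

Request:
arm_command([
  [0,0,0,0,-0.04,0,0],
  [0,0,0,0,-0.08,0,0],
  [0,0,0,0,-0.12,0,0],
])

```text
time_s: 6.62
tcp_pos: [0.6026, 0.0221, 0.08]
ee_rot: [[0.67, 0.742, -0.002], [0.742, -0.67, -0.001], [-0.002, -0.001, -1.0]]
wrist_force: [2.3, -6.7, -1.1]
gripper_width: 0.499
gripper_force: 3.1
```

```bash
python3 -c "
from h import *
nxt([4])"
```

```text
post ang 49.727096297396045 Ft 6.081192866129816 gf 3.116394829703495
t 6.62 pos [0.6026 0.0221 0.08  ] yaw -42.1 j [ 17.  29. -14.   0. -47. 120.] w 0.4992702488610128 F [ 2.3 -6.7 -1.1]
rz 0 d [0. 0. 0.]
rad 0.08944443906426332 ang 57.88997195314332
[0, 0, np.float64(-0.1), np.float64(0.0), np.float64(-0.6), np.float64(-0.2), 0]
```

Request:
arm_command([
  [0,0,0,0,-0.03,0,0],
  [0,0,0,0,-0.06,0,0],
  [0,0,0,0,-0.06,0,0],
])

```text
time_s: 6.87
tcp_pos: [0.6026, 0.0222, 0.0799]
ee_rot: [[0.67, 0.742, -0.001], [0.742, -0.67, -0.001], [-0.001, 0.0, -1.0]]
wrist_force: [1.3, -6.9, -0.8]
gripper_width: 0.501
gripper_force: 3.5
```

```bash
python3 -c "
from h import *
nxt([])"
```

```text
post ang 49.790376593153184 Ft 5.41912908907826 gf 3.4505631343927234
t 6.87 pos [0.6026 0.0222 0.0799] yaw -42.1 j [ 17.  29. -14.   0. -47. 120.] w 0.501018167423188 F [ 1.3 -6.9 -0.8]
rz 0 d [0. 0. 0.]
rad 0.08950148535525988 ang 57.948013955083894
```

Request:
arm_command([
  [0,0,0,0,-0.05,0,0],
  [0,0,0,0,-0.1,0,0],
  [0,0,0,0,-0.1,0,0],
])

```text
time_s: 7.12
tcp_pos: [0.6025, 0.0222, 0.0799]
ee_rot: [[0.67, 0.742, 0.0], [0.742, -0.67, -0.002], [-0.001, 0.001, -1.0]]
wrist_force: [4.6, -10.2, -3.6]
gripper_width: 0.499
gripper_force: 5.1
```

```bash
python3 -c "
from h import *
nxt([])"
```

```text
post ang 49.89150257808874 Ft 10.106968599391738 gf 5.099255663808435
t 7.12 pos [0.6025 0.0222 0.0799] yaw -42.1 j [ 18.  29. -14.   0. -47. 120.] w 0.4989545869478959 F [  4.6 -10.2  -3.6]
rz 0 d [0. 0. 0.]
rad 0.0894980873353466 ang 58.04945177531845
```

Request:
arm_command([
  [0,0,0,0,-0.04,0,0],
  [0,0,0,0,-0.08,0,0],
  [0,0,0,0,-0.08,0,0],
])

```text
time_s: 7.37
tcp_pos: [0.6024, 0.0223, 0.0799]
ee_rot: [[0.67, 0.742, 0.001], [0.742, -0.67, -0.002], [-0.001, 0.002, -1.0]]
wrist_force: [6.6, -11.9, -3.9]
gripper_width: 0.503
gripper_force: 6.4
```

```bash
python3 -c "
from h import *
nxt([])"
```

```text
post ang 49.95086779033812 Ft 12.674176079566445 gf 6.43709005555138
t 7.37 pos [0.6024 0.0223 0.0799] yaw -42.1 j [ 18.  29. -14.   0. -47. 120.] w 0.5031238056913768 F [  6.6 -11.9  -3.9]
rz 0 d [0. 0. 0.]
rad 0.08952895220285904 ang 58.105985405557554
```

Request:
arm_command([
  [0,0,0,0,0,0,0],
  [0,0,0,0,0,0,0],
  [0,0,0,0,0,0,0],
  [0,0,0,0,0,0,0],
])

```text
time_s: 7.7
tcp_pos: [0.6024, 0.0223, 0.0799]
ee_rot: [[0.67, 0.742, 0.001], [0.742, -0.67, -0.002], [-0.001, 0.002, -1.0]]
wrist_force: [6.7, -12.4, -3.7]
gripper_width: 0.499
gripper_force: 6.4
```

```bash
python3 -c "
from h import *
nxt([])"
```

```text
post ang 49.954207190145695 Ft 13.084258960581835 gf 6.378503430169076
t 7.7 pos [0.6024 0.0223 0.0799] yaw -42.1 j [ 18.  29. -14.   0. -47. 120.] w 0.4989201027401985 F [  6.7 -12.4  -3.7]
rz 0 d [0. 0. 0.]
rad 0.08956023995876498 ang 58.10645643945696
```

Request:
arm_command([
  [0,0,0,0,0,0,0],
  [0,0,0,0,0,0,0],
  [0,0,0,0,0,0,0],
  [0,0,0,0,0,0,0],
  [0,0,0,0,0,0,0],
  [0,0,0,0,0,0,0],
  [0,0,0,0,0,0,0],
  [0,0,0,0,0,0,0],
])

```text
time_s: 8.37
tcp_pos: [0.6024, 0.0223, 0.0799]
ee_rot: [[0.67, 0.742, 0.001], [0.742, -0.67, -0.002], [-0.001, 0.002, -1.0]]
wrist_force: [7.2, -11.9, -3.6]
gripper_width: 0.502
gripper_force: 6.4
```

Request:
arm_command([
  [0,0,0,0,0,0,0],
  [0,0,0,0,0,0,0],
  [0,0,0,0,0,0,0],
  [0,0,0,0,0,0,0],
  [0,0,0,0,0,0,0],
  [0,0,0,0,0,0,0],
  [0,0,0,0,0,0,0],
  [0,0,0,0,0,0,0],
])

```text
time_s: 9.03
tcp_pos: [0.6024, 0.0223, 0.0799]
ee_rot: [[0.67, 0.742, 0.001], [0.742, -0.67, -0.002], [-0.001, 0.002, -1.0]]
wrist_force: [6.8, -11.9, -3.7]
gripper_width: 0.502
gripper_force: 6.4
```

Request:
arm_command([
  [0,0,0,0,0.4,0,0],
  [0,0,0,0,1.0,0,0],
  [0,0,0,0,1.6,0,0],
  [0,0,0,0,1.6,0,0],
  [0,0,0,0,1.6,-3,0],
  [0,0,0,0,1.6,-7,0],
  [0,0,0,0,1.6,-11,0],
  [0,0,0,0,1.6,-13,0],
])

```text
time_s: 9.7
tcp_pos: [0.6153, 0.0143, 0.2161]
ee_rot: [[0.669, 0.744, 0.008], [0.744, -0.669, 0.001], [0.006, 0.005, -1.0]]
wrist_force: [0.2, 0.2, 1.1]
gripper_width: 0.502
gripper_force: 0.0
```

```bash
python3 -c "
from h import *
go(.517,-.411,.2,-107)
go(.517,-.411,.2,-17)"
```

```text
t 9.7 pos [0.6153 0.0143 0.2161] yaw -42.0 j [ 16.  22.  -4.   0. -64. 122.] w 0.5024181076272158 F [0.2 0.2 1.1]
rz 1.135 d [-38.21  21.11   1.48]
t 9.7 pos [0.6153 0.0143 0.2161] yaw -42.0 j [ 16.  22.  -4.   0. -64. 122.] w 0.5024181076272158 F [0.2 0.2 1.1]
rz -0.436 d [-38.21  21.11   1.48]
```

Request:
arm_command([
  [0,0,1.135,-38.2,21.1,1.5,0],
  [0,0,1.135,-38.2,21.1,1.5,0],
  [0,0,1.135,-38.2,21.1,1.5,0],
  [0,0,1.135,-38.2,21.1,1.5,0],
  [0,0,1.135,-38.2,21.1,1.5,0],
  [0,0,1.135,-38.2,21.1,1.5,0],
  [0,0,1.135,-38.2,21.1,1.5,0],
  [0,0,1.135,-38.2,21.1,1.5,0],
])

```text
time_s: 10.37
tcp_pos: [0.5371, -0.312, 0.1992]
ee_rot: [[0.986, -0.168, 0.0], [-0.168, -0.986, 0.001], [0.0, -0.001, -1.0]]
wrist_force: [1.1, -0.5, -0.3]
gripper_width: 0.497
gripper_force: 0.0
```

```bash
python3 -c "
from h import *
go(.517,-.411,.2,-107)"
```

```text
t 10.37 pos [ 0.5371 -0.312   0.1992] yaw -99.6 j [-15.  23.  -4.  -0. -63.  96.] w 0.49674403717394616 F [ 1.1 -0.5 -0.3]
rz 0.128 d [-0.33 10.1  -0.09]
```

Request:
arm_command([
  [0,0,0.12,-0.3,8,0,0],
  [0,0,0.12,-0.3,8,0,0],
  [0,0,0.12,-0.3,8,0,0],
  [0,0,0.12,-0.3,8,0,0],
  [0,0,0.12,-0.3,8,0,0],
])

```text
time_s: 10.78
tcp_pos: [0.5218, -0.3887, 0.1987]
ee_rot: [[0.96, -0.279, -0.0], [-0.279, -0.96, 0.001], [-0.001, -0.001, -1.0]]
wrist_force: [-0.7, 0.5, 0.6]
gripper_width: 0.5
gripper_force: 0.0
```

```bash
python3 -c "
from h import *
c=capture('wrist');im=c['pixels'].copy();p=[.517,-.411,.091]
u=proj(c,p);print(u);cv2.circle(im,(int(u[0]),int(u[1])),3,(0,0,255),1)
c2=capture('top');i2=c2['pixels'][125:255,250:400]
i2=cv2.convertScaleAbs(cv2.resize(i2,None,fx=3,fy=3,interpolation=cv2.INTER_CUBIC),alpha=1.6)
im=im[:,150:490]; o=np.zeros((400,790,3),np.uint8);o[:,:340]=im;o[:390,340:790]=i2
cv2.imwrite('pics/w2.png',o)
go(.517,-.411,.2,-107)"
```

```text
[348.25878728 196.93263289]
t 10.88 pos [ 0.5223 -0.3878  0.1992] yaw -106.1 j [-22.  26.   1.  -0. -65.  96.] w 0.5001385346965622 F [-0.2  0.1  0. ]
rz 0.016 d [ 0.13  2.37 -0.08]
```

View pics/w2.png

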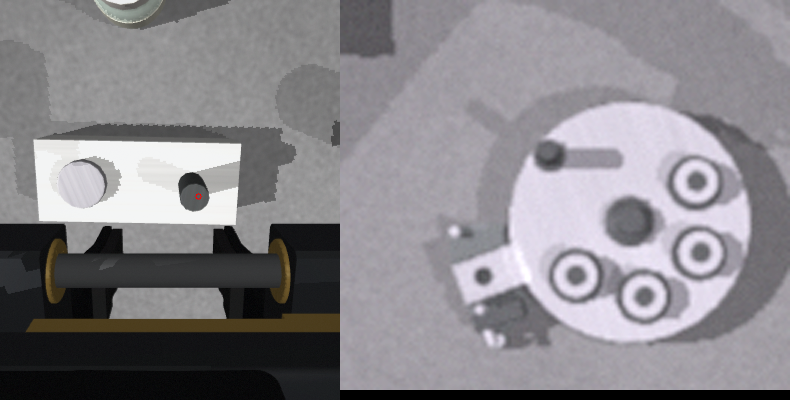

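The wrist crop shows the pin's top centre at about (194,197), slightly left of the prediction at (198,197). In the top view the tongue sits on the stop block with its hole at (484,276).

```bash
python3 -c "
from h import *
c=capture('wrist');p=ray(c,344,197,.091);print(p)
c2=capture('top');h=ray(c2,250+(484-340)/3,125+276/3,.046);d=h[:2]-AX;print(h,np.hypot(*d),np.degrees(np.arctan2(d[1],d[0])))
for a in(109,110):print(AX+.135*np.array([np.cos(np.radians(a)),np.sin(np.radians(a))]))
go(p[0],p[1],.077,-107)"
```

```text
[ 0.5183375  -0.40721411  0.091     ]
[0.51102892 0.07377504 0.046     ] 0.1348782589981531 109.07145398702752
[0.5111483  0.07394501]
[0.50892728 0.0731585 ]
t 10.98 pos [ 0.5225 -0.3878  0.1994] yaw -106.1 j [-22.  26.   1.  -0. -65.  96.] w 0.5001765788571568 F [-0.2  0.6  0.6]
rz 0.016 d [ 0.14  1.98 12.24]
```

Request:
arm_command([
  [0,0,0.01,0.1,2.1,1,0],
  [0,0,0.01,0.1,2.1,3,0],
  [0,0,0.01,0.1,2.1,6,0],
  [0,0,0.01,0.1,2.1,9,0],
  [0,0,0.01,0.1,2.1,11.5,0],
  [0,0,0.01,0.1,2.1,12.5,0],
  [0,0,0.01,0.1,2.1,12.5,0],
  [0,0,0.01,0.1,2.1,12.5,0],
])

```text
time_s: 11.65
tcp_pos: [0.5178, -0.4095, 0.0748]
ee_rot: [[0.958, -0.287, 0.0], [-0.287, -0.958, -0.001], [0.001, 0.001, -1.0]]
wrist_force: [0.0, -1.0, 0.2]
gripper_width: 0.503
gripper_force: 0.0
```

Request:
arm_command([
  [0,0,0,0,0,0,0.3],
  [0,0,0,0,0,0,0.5],
  [0,0,0,0,0,0,1],
  [0,0,0,0,0,0,1],
  [0,0,0,0,0,0,1],
  [0,0,0,0,0,0,1],
  [0,0,0,0,0,0,1],
])

```text
time_s: 12.23
tcp_pos: [0.5176, -0.4095, 0.0753]
ee_rot: [[0.958, -0.288, 0.002], [-0.288, -0.958, -0.0], [0.002, 0.0, -1.0]]
wrist_force: [-0.8, 4.5, 6.1]
gripper_width: 0.242
gripper_force: 30.0
```

Request:
arm_command([
  [0,0,0,0,0,-0.5,1],
  [0,0,0,0,0,-1.5,1],
  [0,0,0,0,0,-3,1],
  [0,0,0,0,0,-5,1],
  [0,0,0,0,0,-7,1],
  [0,0,0,0,0,-9,1],
  [0,0,0,0,0,-10,1],
  [0,0,0,0,0,-10,1],
])

```text
time_s: 12.9
tcp_pos: [0.5178, -0.4109, 0.1774]
ee_rot: [[0.957, -0.289, 0.005], [-0.289, -0.957, -0.003], [0.005, 0.002, -1.0]]
wrist_force: [-0.3, -1.2, -1.2]
gripper_width: 0.241
gripper_force: 30.0
```

```bash
python3 -c "
from h import *
s=sense();print(s['gripper_width'],s['gripper_force'])
go(.511,.0738,.175,-107)"
```

```text
0.24145425366587037 29.986432960722595
t 12.9 pos [ 0.5178 -0.4109  0.1774] yaw -106.8 j [-24.  28.   1.   0. -62.  98.] w 0.24145425366587037 F [-0.3 -1.2 -1.2]
rz 0.004 d [-14.64 -46.21   0.08]
```

Request:
arm_command([
  [0,0,0,-1,-3,0,1],
  [0,0,0,-2,-6.5,0,1],
  [0,0,0,-3.2,-10,0,1],
  [0,0,0,-4.3,-13.5,0,1],
  [0,0,0,-5.4,-17,0,1],
  [0,0,0,-6.5,-20.5,0,1],
  [0,0,0,-7.6,-24,0,1],
  [0,0,0,-8.7,-27.5,0,1],
])

```text
time_s: 13.57
tcp_pos: [0.5116, -0.1198, 0.1728]
ee_rot: [[0.957, -0.289, -0.003], [-0.289, -0.957, -0.0], [-0.003, 0.001, -1.0]]
wrist_force: [-0.7, 0.7, -1.1]
gripper_width: 0.239
gripper_force: 30.0
```

Request:
arm_command([
  [0,0,0,-1,-3.5,0,1],
  [0,0,0,-2.2,-7,0,1],
  [0,0,0,-3.4,-10.5,0,1],
  [0,0,0,-4.4,-14,0,1],
  [0,0,0,-5.2,-16.5,0,1],
  [0,0,0,-5.8,-18.5,0,1],
  [0,0,0,-5.8,-18.5,0,1],
  [0,0,0,-5.8,-18.5,0,1],
])

```text
time_s: 14.23
tcp_pos: [0.5101, 0.0731, 0.173]
ee_rot: [[0.958, -0.287, -0.002], [-0.287, -0.958, -0.001], [-0.002, 0.002, -1.0]]
wrist_force: [-0.5, -0.8, -1.0]
gripper_width: 0.24
gripper_force: 30.0
```

```bash
python3 -c "
from h import *
go(.511,.0738,.116,-107)
t=sense()['tcp_pos'];
c=capture('scene')
for n,p in(('tip',t-[0,0,.0633]),('head',t-[0,0,-.0157]),('hole',[.511,.0738,.046])):print(n,proj(c,p))
s=c['pixels'][150:270,210:370];s=cv2.resize(s,None,fx=4,fy=4,interpolation=cv2.INTER_CUBIC)
cv2.imwrite('pics/s3.png',cv2.convertScaleAbs(s,alpha=1.4))"
```

```text
t 14.23 pos [0.5101 0.0731 0.173 ] yaw -106.7 j [ 26.  15. -20.  -0. -55.  47.] w 0.2404433666781853 F [-0.5 -0.8 -1. ]
rz 0.006 d [ 0.08 -0.1   5.7 ]
tip [322.16472477 176.12499331]
head [322.2766665  149.31278205]
hole [322.51296993 196.09010722]
```

View pics/s3.png

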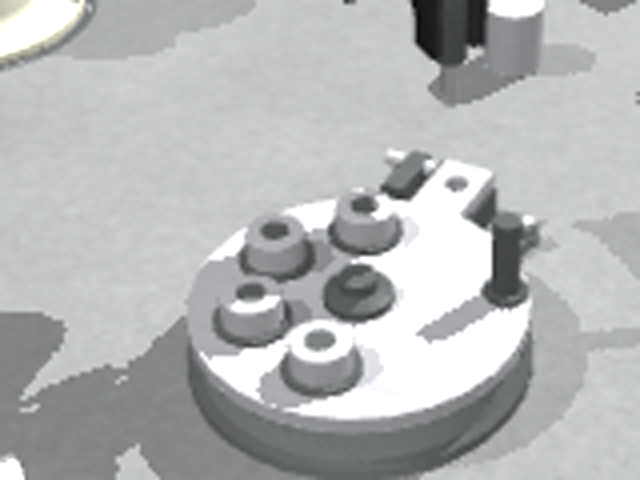

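The scene crop shows the pin tip at (450,103) and the tongue hole at (456,184), so the pin is close to in line with it. I'll measure the hole sub-pixel in both cameras.

```bash
python3 -c "
from h import *
def hole(c,p):
    u=proj(c,p);x,y=int(round(u[0])),int(round(u[1]));w=4
    g=cv2.cvtColor(c['pixels'],cv2.COLOR_BGR2GRAY)[y-w:y+w+1,x-w:x+w+1].astype(float)
    return u,g,x-w,y-w
p=[.511,.0738,.046]
for n in('scene','top'):
    c=capture(n);u,g,x0,y0=hole(c,p);print(n,u,x0,y0);print(g.astype(int))
    R=cam(c)[0]
    print('px per mm x,y',[proj(c,np.array(p)+np.array(e)*.001)-u for e in([1,0,0],[0,1,0])])
"
```

```text
scene [322.51296993 196.09010722] 319 192
[[161 183 186 188 192 193 191 189 188]
 [183 187 189 191 185 181 189 189 189]
 [186 188 180 149 131 134 133 164 189]
 [189 186 145  96  98 100 104 120 175]
 [193 190 131  92  94 100 100 114 189]
 [194 194 187 159  92 129 135 186 189]
 [194 192 191 190 186 186 187 189 188]
 [208 191 192 191 189 189 189 188 186]
 [199 197 192 189 190 190 190 188 150]]
px per mm x,y [array([0.26191685, 0.15593709]), array([ 0.26488241, -0.15218757])]
top [297.9906284  217.01129772] 294 213
[[62 59 56 55 53 60 71 74 75]
 [58 56 59 56 54 60 68 75 73]
 [59 61 55 53 53 60 72 75 72]
 [58 60 57 58 50 62 73 74 74]
 [57 58 56 56 51 62 72 74 74]
 [58 56 59 54 54 66 75 76 73]
 [61 58 54 53 57 75 81 77 69]
 [58 62 56 54 69 84 85 80 67]
 [58 59 54 54 70 80 78 78 66]]
px per mm x,y [array([-0.00666033, -0.3836784 ]), array([-0.38313556,  0.00798751])]
```

Request:
arm_command([
  [0,0,0,-3,0,0,1],
  [0,0,0,-6,0,0,1],
  [0,0,0,-8,0,0,1],
  [0,0,0,-8,0,0,1],
  [0,0,0,-8,0,0,1],
  [0,0,0,-8,0,0,1],
])

```text
time_s: 14.88
tcp_pos: [0.435, 0.0952, 0.1744]
ee_rot: [[0.957, -0.289, 0.001], [-0.289, -0.957, 0.0], [0.001, -0.001, -1.0]]
wrist_force: [-0.4, -0.3, -1.4]
gripper_width: 0.24
gripper_force: 30.0
```

```bash
python3 -c "
from h import *
go(.511,.076,.116,-107)
c=capture('wrist');im=c['pixels'].copy()
u=proj(c,[.511,.076,.046]);print(u)
x,y=int(u[0])-60,int(u[1])-60
cr=im[max(y,0):y+120,x:x+120];g=cv2.cvtColor(cr,cv2.COLOR_BGR2GRAY)
_,m=cv2.threshold(g,110,255,cv2.THRESH_BINARY_INV)
for k in cv2.findContours(m,cv2.RETR_LIST,cv2.CHAIN_APPROX_NONE)[0]:
    a=cv2.contourArea(k)
    if 40<a<2000:
        M=cv2.moments(k);q=(M['m10']/a+x,M['m01']/a+max(y,0));print(a,q,ray(c,*q,.046),cv2.boundingRect(k))
cv2.imwrite('pics/w4.png',im)"
```

```text
t 14.88 pos [0.435  0.0952 0.1744] yaw -106.8 j [ 33.   8. -29.   0. -52.  40.] w 0.24046797434646436 F [-0.4 -0.3 -1.4]
rz 0.003 d [ 7.82 -0.36  5.85]
[311.66826709  87.83151348]
299.0 (311.1716833890747, 86.73578595317726) [0.51183292 0.0761206  0.046     ] (51, 50, 20, 21)
235.5 (275.52016985138005, 46.589525831564046) [0.54512005 0.09222613 0.046     ] (8, 10, 28, 20)
169.0 (322.6163708086785, 34.37376725838264) [0.54312196 0.05808671 0.046     ] (64, 0, 16, 21)
```

View pics/w4.png

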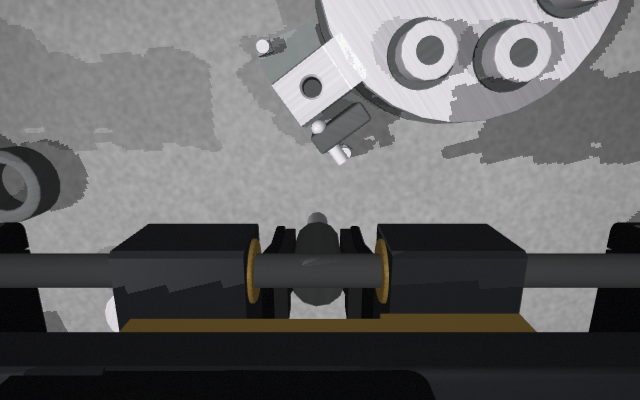

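The wrist view shows the tongue hole at (311,87), touching the screw side, and the pin foot's front edge at about (317,212).

```bash
python3 -c "
from h import *
go(.5117,.0761,.114,-107)
s=sense();c=capture('wrist');R=s['ee_rot']
for dx in(-.002,0,.002):
  print(dx,proj(c,s['tcp_pos']+R@[dx+.006,0,.059]), proj(c,s['tcp_pos']+R@[dx+.0045,0,.0633]))
g=cv2.cvtColor(c['pixels'],cv2.COLOR_BGR2GRAY);print(g[202:224,317]);print(g[218,300:336])"
```

```text
t 14.93 pos [0.4352 0.0952 0.1743] yaw -106.8 j [ 33.   8. -29.   0. -52.  40.] w 0.24442132699857064 F [ 0.6  0.2 -1.2]
rz 0.003 d [ 7.87 -0.38  6.04]
-0.002 [316.60479237 214.09307706] [316.61558083 214.33891782]
0 [316.59979332 210.84479592] [316.61071158 211.15942127]
0.002 [316.59477072 207.58121433] [316.60581988 207.96526352]
[161 159 159 158 159 160 163 163 164 157  97  76  77  77  78  77  78  78
  78  75  38  38]
[163 166 167 168 167 166 163 157 134 117 109 103  94  87  84  81  79  78
  75  75  74  73  73  73  71  80 104 159 160 161 162 159 158 158 159 163]
```

Request:
arm_command([
  [0,0,0,3,-0.1,0,1],
  [0,0,0,6,-0.3,0,1],
  [0,0,0,7.9,-0.4,0,1],
  [0,0,0,7.9,-0.4,1.5,1],
  [0,0,0,7.9,-0.4,3.5,1],
  [0,0,0,7.9,-0.4,5,1],
  [0,0,0,7.9,-0.4,5.6,1],
  [0,0,0,7.9,-0.4,5.6,1],
])

```text
time_s: 15.65
tcp_pos: [0.5106, 0.0758, 0.1162]
ee_rot: [[0.957, -0.29, -0.004], [-0.29, -0.957, -0.002], [-0.003, 0.003, -1.0]]
wrist_force: [-0.9, 0.5, -1.2]
gripper_width: 0.24
gripper_force: 30.0
```

```bash
python3 -c "
from h import *
go(.5117,.0761,.0753,-107)"
```

```text
t 15.65 pos [0.5106 0.0758 0.1162] yaw -106.8 j [ 26.  19. -24.  -0. -47.  47.] w 0.2398263175106909 F [-0.9  0.5 -1.2]
rz 0.003 d [ 0.11 -0.07  4.09]
```

Request:
arm_command([
  [0,0,0,0.1,-0.05,0,1],
  [0,0,0,0.1,-0.05,0.3,1],
  [0,0,0,0.1,-0.05,0.6,1],
  [0,0,0,0.1,-0.05,0.9,1],
  [0,0,0,0.1,-0.05,1.2,1],
  [0,0,0,0.1,-0.05,1.2,1],
])

```text
time_s: 16.15
tcp_pos: [0.5118, 0.0768, 0.1057]
ee_rot: [[0.957, -0.289, -0.001], [-0.289, -0.957, -0.0], [-0.001, 0.0, -1.0]]
wrist_force: [-0.3, -0.6, -0.8]
gripper_width: 0.244
gripper_force: 30.0
```

```bash
python3 -c "
from h import *
go(.5117,.0761,.0753,-107)"
```

```text
t 16.15 pos [0.5118 0.0768 0.1057] yaw -106.8 j [ 27.  20. -25.  -0. -45.  47.] w 0.24398962454542433 F [-0.3 -0.6 -0.8]
rz 0.004 d [0.02 0.06 3.04]
```

Request:
arm_command([
  [0,0,0,0,0.03,0.25,1],
  [0,0,0,0,0.03,0.5,1],
  [0,0,0,0,0.03,0.75,1],
  [0,0,0,0,0.03,1.0,1],
  [0,0,0,0,0.03,1.25,1],
  [0,0,0,0,0.03,1.5,1],
])

```text
time_s: 16.65
tcp_pos: [0.5121, 0.0766, 0.0908]
ee_rot: [[0.957, -0.289, -0.0], [-0.289, -0.957, -0.0], [-0.0, 0.0, -1.0]]
wrist_force: [-0.1, -0.2, -0.8]
gripper_width: 0.243
gripper_force: 30.0
```

Already in the block without force. Continue down.

Request:
arm_command([
  [0,0,0,0,0,0.3,1],
  [0,0,0,0,0,0.6,1],
  [0,0,0,0,0,0.9,1],
  [0,0,0,0,0,1.15,1],
  [0,0,0,0,0,1.35,1],
  [0,0,0,0,0,1.5,1],
  [0,0,0,0,0,1.5,1],
])

```text
time_s: 17.23
tcp_pos: [0.5119, 0.0765, 0.0758]
ee_rot: [[0.957, -0.289, -0.001], [-0.289, -0.957, -0.0], [-0.001, 0.0, -1.0]]
wrist_force: [-0.1, 0.0, -1.1]
gripper_width: 0.249
gripper_force: 30.0
```

Request:
arm_command([
  [0,0,0,0,0,0.05,1],
  [0,0,0,0,0,0.1,1],
  [0,0,0,0,0,0.1,1],
])

```text
time_s: 17.48
tcp_pos: [0.5123, 0.0767, 0.0753]
ee_rot: [[0.957, -0.289, 0.0], [-0.289, -0.957, 0.0], [0.0, -0.0, -1.0]]
wrist_force: [0.3, 0.1, -0.6]
gripper_width: 0.241
gripper_force: 30.0
```

Request:
arm_command([
  [0,0,0,0,0,0.05,1],
  [0,0,0,0,0,0.1,1],
  [0,0,0,0,0,0.1,1],
])

```text
time_s: 17.73
tcp_pos: [0.5125, 0.0767, 0.0752]
ee_rot: [[0.958, -0.288, 0.001], [-0.288, -0.958, 0.0], [0.001, -0.0, -1.0]]
wrist_force: [-1.8, -0.6, 6.3]
gripper_width: 0.246
gripper_force: 30.0
```

Request:
arm_command([
  [0,0,0,0,0,-0.05,1],
  [0,0,0,0,0,-0.1,0.4],
  [0,0,0,0,0,-0.1,0.1],
  [0,0,0,0,0,-0.1,0],
  [0,0,0,0,0,-0.1,0],
  [0,0,0,0,0,-0.1,0],
])

```text
time_s: 18.23
tcp_pos: [0.512, 0.0765, 0.0749]
ee_rot: [[0.957, -0.289, -0.0], [-0.289, -0.957, -0.0], [-0.0, 0.0, -1.0]]
wrist_force: [-0.5, -0.2, -0.2]
gripper_width: 0.477
gripper_force: 0.0
```

Request:
arm_command([
  [0,0,0,0,0,-1,0],
  [0,0,0,0,0,-3,0],
  [0,0,0,0,0,-6,0],
  [0,0,0,0,0,-9,0],
  [0,0,0,-4,0,-10,0],
  [0,0,0,-8,0,-10,0],
  [0,0,0,-8,0,-10,0],
  [0,0,0,-8,0,-10,0],
])

```text
time_s: 18.9
tcp_pos: [0.4341, 0.0999, 0.1763]
ee_rot: [[0.958, -0.286, 0.002], [-0.286, -0.958, 0.001], [0.001, -0.001, -1.0]]
wrist_force: [0.5, 1.0, 0.7]
gripper_width: 0.502
gripper_force: 0.0
```

```bash
python3 -c "
from h import *
go(.5,0,.2)
c=capture('wrist');print(proj(c,[.512,.0765,.091]),proj(c,[.512,.0765,.046]))
s=capture('scene')['pixels'][150:270,230:390];s=cv2.convertScaleAbs(cv2.resize(s,None,fx=2.4,fy=2.4,interpolation=cv2.INTER_CUBIC),alpha=1.4)
o=np.zeros((400,790,3),np.uint8);o[:,:400]=c['pixels'][:,120:520];o[:288,400:784]=s
cv2.imwrite('pics/f.png',o)"
```

```text
t 18.9 pos [0.4341 0.0999 0.1763] yaw -106.6 j [ 34.   8. -29.   0. -53.  39.] w 0.5019621863254295 F [0.5 1.  0.7]
rz 0 d [ 9.17  7.68 -2.37]
[316.83359106  79.67584869] [316.94338271  83.65641001]
```

View pics/f.png

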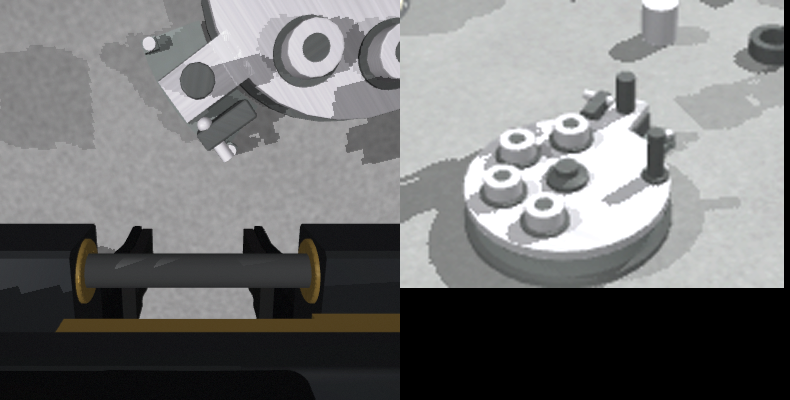

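The pin stands upright with its head top at (197,80) in the wrist crop and its shoulder on the tongue. The tongue is against the screw and the gripper is clear.

```bash
python3 -c "
from station import finish_job
print(finish_job())"
```

```text
the job is handed in; nothing more can be done
None
```

I turned the carousel until its tongue met the stop screw, leaned on it at about 13 N for over a second, put the lock pin fully home, touched nothing else, and handed the job in at about 19 s.

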